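# Slide the missing die section into the press-brake row

### The job

Lay the spanner that was left on the blue die bed flat on the black rubber mat, then put the loose die section into the gap in the row: set it on the bed in front of the gap with its wide V towards the stop bar like the others, and slide it along the bed until it is fully home against the stop bar, flush with its neighbours. Do not lower it into the gap from above, and do not shift the sections already in the row or disturb the other things on the bench.

Things in the scene. Friction and masses are not known exactly. Their poses are not given: they have to be found in the camera images.
- section_mid (a point): the loose die section: steel block 90 (x) by 35 (y) by 40 mm high, about 0.8 kg, upright on the bench, yaw within 86 degrees of world x. Two V grooves cross its top along y: a 28 mm wide one 18 mm to +x of its centre, a 12 mm narrow one 24 mm to -x. Upright corners chamfered 3 mm. The point is its centre, 20 mm up; z up. Grip it across the 35 mm
- section_wide_end (a point): centre of the loose section's +x end face (the wide-V end), 45 mm from its centre; this end goes in first, against the stop bar
- bed: the blue die bed, fixed; flat steel top 40 mm above the bench, x -120 to +105, y -180 to +180 mm. Origin on the bench; +x to the rear, within 15 degrees of world x. Stop bar: front face at x = +80 mm, 18 mm high. The row stands against it: front faces at x = -10 mm, centres at x = +35 mm when home. Before the row 110 mm of open bed. End cheeks 24 mm high at y = +-173 mm, beside the row only
- left1_mid (a point): a press-brake die section like the loose one: 90 mm (x) by 35 mm (y) by 40 mm high, 0.8 kg, free to slide. The point is its centre, 20 mm above the bed's top; its axes agree with the bed's. It bounds the gap on the +y side. The gap between left1 and right1 is 38 mm wide (37.4 to 38.6), its mid-line half-way between the two points
- right1_mid (a point): a press-brake die section like the loose one: 90 mm (x) by 35 mm (y) by 40 mm high, 0.8 kg, free to slide. The point is its centre, 20 mm above the bed's top; its axes agree with the bed's. It bounds the gap on the -y side
- left2_mid (a point): a press-brake die section like the loose one: 90 mm (x) by 50 mm (y) by 40 mm high, 1.15 kg, free to slide. The point is its centre, 20 mm above the bed's top; its axes agree with the bed's. It stands against left1 on the +y side
- left3_mid (a point): a press-brake die section like the loose one: 90 mm (x) by 25 mm (y) by 40 mm high, 0.6 kg, free to slide. The point is its centre, 20 mm above the bed's top; its axes agree with the bed's. It stands against left2, last on the +y side
- right2_mid (a point): a press-brake die section like the loose one: 90 mm (x) by 50 mm (y) by 40 mm high, 1.15 kg, free to slide. The point is its centre, 20 mm above the bed's top; its axes agree with the bed's. It stands against right1, last on the -y side
- spanner_mid (a point): a brass-coloured flat spanner 150 mm long (x), about 110 g, lying on the bed in front of the gap, roughly along the row. The point is mid-shaft, 3.5 mm above its underside; shaft 17 mm wide (y), 7 mm thick; ring end 32 mm across at -x, open end 38 mm across at +x, 8 mm thick; z up
- mat: the black rubber tool mat, fixed flat on the bench: 120 mm (x) by 180 mm (y), 3 mm thick. Origin at the centre of its underside
- spray_can: a blue spray bottle with a yellow label and white cap, 54 mm across, 170 mm tall, standing on the bench; origin at its foot. Leave it alone
- tape_measure: a yellow tape measure 70 mm by 34 mm, 64 mm high; origin at the centre of its underside. Leave it alone
- rivet_jar: a clear jar with a red cap, 64 mm across, 75 mm tall; origin at its foot. Leave it alone
- try_square: a try square lying flat: wooden stock 90 mm (y) by 16 mm, steel blade 138 mm towards +x, 16 mm high; origin at the stock's middle. Leave it alone
- mallet: a rubber-headed mallet lying flat, 260 mm long (x), head at +x, about 30 mm high; origin at the middle of its length. Leave it alone
- rivet_box: a cardboard box 75 mm by 110 mm by 45 mm high; origin at the centre of its underside. Leave it alone
Not all that is in view belongs to the job. Leave any pink or purple look-alike of the part that bears right1_mid alone.

How it is judged:
By the outcome, as a careful person would: the job done as asked, in the order asked, and still so for the second after the job is handed in, with the robot touching nothing.
It also fails if it takes over 72 s, if anything falls off the work surface, if the arm or the gripper's body presses on something with over 40 N, if the wrist force passes 120 N, or if a joint passes its speed limit or range.

### The arm

A 6-joint arm with a two-finger parallel gripper is mounted at the origin on the work surface. World frame = base frame: x ahead of the robot, y to its left, z up, the work surface at z = 0. Lengths are in mm, angles in rad, forces in N, time in s.
With the tool pointing down it reaches from about 250 to 775 mm from the base axis. Payload 4 kg.
Tool frame: the origin (TCP) lies midway between the tips of the shut fingers; the grasp point (between the pads) lies 19 mm behind it (manip.pinch_z is the distance from the TCP to the grasp point, in mm); z points along the fingers, y is the direction in which the jaws open and shut (so a half turn about z gives the same grasp; the last joint's range is limited). The gripper opens to 85 mm and grips with 20 to 120 N. Pads are 22 mm wide; open, the fingers measure 114 mm over their backs; the gripper's body (76 mm by 85 mm) begins 54 mm behind the grasp point. The pads swing forward as they close: fully open they stand 13 mm farther back than shut.
Start: joints at [1.131, 0.087, 1.371, -0, 1.684, -0.103], TCP at [181.767, 519.113, 231.341] pointing down, gripper open.
Joint ranges: [-3.1, 3.1], [-0.76, 2.03], [0.27, 2.55], [-1.08, 4.22], [0.17, 2.65], [-2.57, 2.57]. Speed limits (rad/s): [2.79, 2.79, 3.14, 3.14, 3.14, 3.14].

### API

Orientations are given as a unit quaternion [x, y, z, w].
In Python, from station import manip gives the robot as it stands. The module is installed in compiled form; this text tells all that it offers.
- The arm moves only by the shell command python3 -m jog 'ROWS' [OPENING]. ROWS is JSON, a list of rows, each a list of 2 entries, a list of its own where there are three numbers: the shift along the world's x, y, z in cm, then the turn about the world's z in rad. A call has exactly 8 rows; each row is the pose to reach, as a shift and turn from the pose commanded when the call began; what a row does not reach only later rows make up. A row lasts 1/10 s, in which the tool goes at most 50 mm and 8.59 degrees, less where a joint would pass 70% of its speed; a pose out of reach is approached as far as the arm can. A call with a gripper value outside its range is refused whole. OPENING is the opening, from 0 (shut) to 1 (fully open), set as the call begins (- or left out, the last holds). The fingers move at their own pace and stop on an object; the grip force is fixed at half the most. Time passes only in rows, so rows that repeat a pose let the fingers close, or fill a call up. It gives the time, the measured TCP pose, the force and the opening at its end, in the units of the state.
- manip.get_obs(): the state, without advancing time (a new reading comes with each control period).
- manip.grab_frame(name): name is "side" or "top" or "wrist"; returns (picture, depth): 400x640x3 uint8, blue, green, red; 400x640 float32, mm along the optical axis (not along the pixel's ray), 0 where there is no reading.
- manip.camera_info(name): a dict with "K" (3x3 intrinsics, pixels), "camera_from_world" (4x4, takes a point from world to camera coordinates). Camera axes: x right, y down, z forward; pixel columns grow to the right and rows downward; lengths in mm; the calibration is good to about 2 mm. A picture is of the moment at which its call begins: read the wrist's pose just before it. camera_info takes no time and is no camera call; for the wrist camera it gives the pose at the moment of the call.
- manip.close_job(): hands the job in, once; it reports no verdict.
Trained networks look in the newest picture that a camera, given by its name, has taken for a name from the list of things; names that differ only in an ending like _2 or _b are one class to them, and where a whole thing is asked for, a point or a joint stands for the part that bears it (a point fixed in the world has none). Each returns a list of dicts, best first, with "confidence" (0 to 1); they miss things now and then, are a little off and sometimes report something else, mostly with a low value. They report only what shows in the picture. A call takes as long as a camera call. They do not tell look-alikes from the thing itself.
- manip.trace(target, camera): "region" (400x640 bool, what is visible of it) and "bbox" ([centre column, centre row, width, height] in pixels, round what is visible of it).
The state is a dict: "clock": time; "joints": joint angles; "joint_vel": joint speeds; "effort": joint torques, N m; "ee_pos": TCP position; "tcp_rot": TCP orientation; "ft_force": force on the tool from outside, world axes, zero at the start; "moment": the same for the moment, N m; "gripper_width": finger opening in mm.
Only numpy, scipy, OpenCV 4.12 (cv2) and the standard library are available. Lean on these libraries where they do the work, as an engineer would, in place of code of your own. Each camera call takes 0.05 s, during which the arm holds its last target.

## Working session

There is one attempt and no reset: what is moved stays moved. The work goes in short steps, Python scripts to look and compute and a shell command to move; the robot and the scene stay as the last step left them, time stands still between calls to the robot, and variables do not carry over. Pictures are saved under pics/ and viewed, and the job is handed in when it is done.

```bash
mkdir -p pics; cat > h.py <<'E'
import numpy as np, cv2
from station import manip
def grab(n,save=None):
    im,d=manip.grab_frame(n)
    if save: cv2.imwrite('pics/'+save,im)
    return im,d
def cam(n):
    i=manip.camera_info(n); return np.array(i['K']),np.array(i['camera_from_world'])
def pts(n,d,mask,ci=None):
    K,T=ci or cam(n); v,u=np.nonzero(mask&(d>0)); z=d[v,u]
    p=np.stack([(u-K[0,2])/K[0,0]*z,(v-K[1,2])/K[1,1]*z,z,np.ones_like(z)],0)
    return (np.linalg.inv(T)@p)[:3].T
def proj(n,P,ci=None):
    K,T=ci or cam(n); P=np.atleast_2d(P); c=T[:3,:3]@P.T+T[:3,3:]; q=K@c; return (q[:2]/q[2]).T
def rect(xy):
    (c,s,a)=cv2.minAreaRect(xy.astype(np.float32)); return c,s,a
E
python3 - <<'E'
from h import *
np.set_printoptions(precision=2,suppress=True)
for n in ['top','side','wrist']:
    im,d=grab(n,n+'0.png'); print(n,cam(n)[0][0,0],cam(n)[1].tolist())
o=manip.get_obs(); print(o)
E
```

```text
top 498.6106644208516 [[0.021744517680696875, -0.9997625806859753, -0.001399360908616216, 8.516357699919267], [-0.9858958980423701, -0.021210558381644665, -0.16601021184363138, 479.0041598679732], [0.1659411165867652, 0.0049894361662956455, -0.9861230406763043, 1560.3166156472928], [0.0, 0.0, 0.0, 1.0]]
side 472.915312882994 [[-0.9954921040399595, -0.09375852841409951, -0.014311154520744183, 481.05893315568835], [-0.04563305265966996, 0.6057606457119101, -0.7943372486618322, 59.71236327666907], [0.08314502570240694, -0.7901033973198142, -0.6073084276087676, 1532.354923192554], [0.0, 0.0, 0.0, 1.0]]
wrist 276.15717642385573 [[0.3309064509457884, 0.9436603942147948, -0.002445631379100378, -549.1852411118595], [0.8922645331940877, -0.3120380915667577, 0.32633760466013484, -40.73539145059348], [0.3071887425124842, -0.11016936870907268, -0.9452501185780645, 381.0000669748824], [0.0, 0.0, 0.0, 1.0]]
{'clock': 0.15, 'joints': array([ 1.13,  0.09,  1.37, -0.  ,  1.68, -0.1 ]), 'joint_vel': array([-0., -0., -0., -0.,  0., -0.]), 'effort': array([  0.  , -35.24, -31.37,  -0.  ,   0.01,  -0.  ]), 'ee_pos': array([181.62, 518.76, 230.41]), 'tcp_rot': array([ 0.17,  0.99, -0.  , -0.  ]), 'ft_force': array([-0.05, -0.45, -0.17]), 'moment': array([-0.01, -0.01,  0.01]), 'gripper_width': 85.34652062569918}
```

View pics/top0.png

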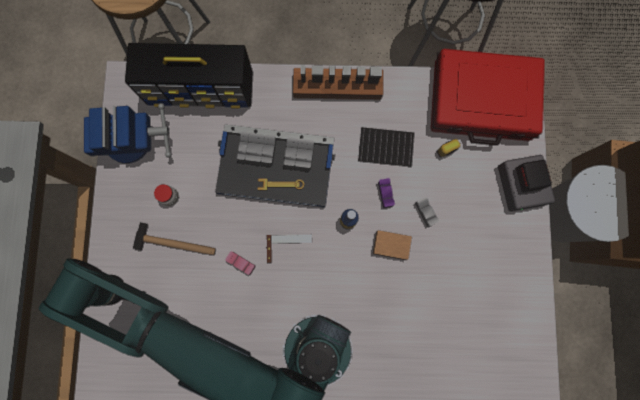

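View pics/side0.png

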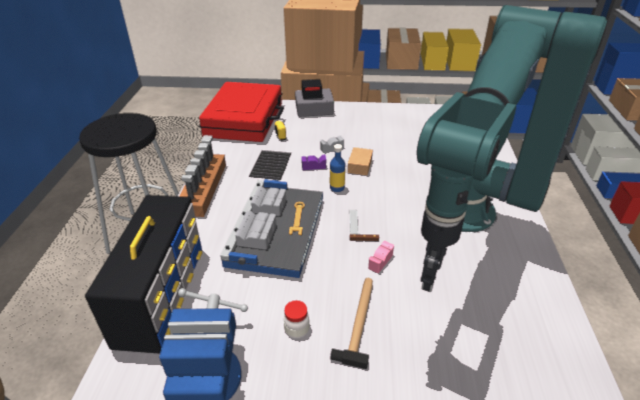

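View pics/wrist0.png

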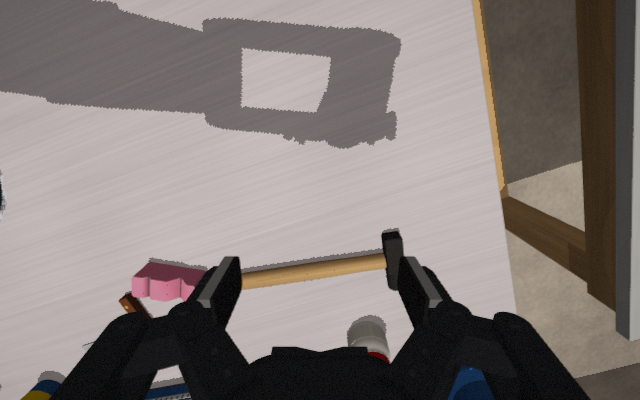

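Candidates in the top view: grey block (427,212), purple (387,193) and pink (240,263). The grey steel one fits the description; the coloured ones are look-alikes. Next I measure.

```bash
cat > m1.py <<'E'
from h import *
np.set_printoptions(precision=1,suppress=True)
import sys
for n in ['top','side']:
    im,d=grab(n); np.save('d_%s.npy'%n,d); cv2.imwrite('pics/%s1.png'%n,im)
    for t in ['section_mid','spanner_mid','left1_mid','right1_mid','mat','bed'] + (['spray_can','tape_measure','rivet_box','try_square'] if n=='top' else []):
        for r in manip.trace(t,n)[:4]:
            m=r['region']; p=pts(n,d,m)
            if len(p)<5: continue
            lo,hi=np.percentile(p,[3,97],axis=0); zt=np.percentile(p[:,2],90)
            q=p[p[:,2]>zt-6]
            print(n,t,round(r['confidence'],2),np.array(r['bbox']),len(p),'med',np.median(p,0),'lo',lo,'hi',hi,'toprect',[np.round(x,1) for x in rect(q[:,:2])])
E
python3 m1.py
python3 - <<'E'
import cv2
im=cv2.imread('pics/top1.png')
a=cv2.resize(im[100:280,210:450],None,fx=3.3,fy=3.3,interpolation=cv2.INTER_CUBIC); cv2.imwrite('pics/topcrop.png',a)
im=cv2.imread('pics/side1.png')
a=cv2.resize(im[130:290,200:390],None,fx=3.7,fy=3.7,interpolation=cv2.INTER_CUBIC); cv2.imwrite('pics/sidecrop.png',a)
E
```

```text
top section_mid 0.91 [426.4 212.1  25.2  32.1] 400 med [ 439.1 -342.    37. ] lo [ 400.5 -373.     0.5] hi [ 479.7 -313.7   45.8] toprect [array([ 441.6, -345. ]), array([88.6, 35.7]), np.float64(25.7)]
top spanner_mid 0.78 [279.1 183.8  43.5  12.1] 290 med [516.8 135.7  47.2] lo [499.6  68.3  38.4] hi [531.5 193.7  53.9] toprect [array([516.4, 132.6]), array([ 36.8, 135.1]), np.float64(1.7)]
top left1_mid 0.91 [268.9 149.1  15.3  29.1] 345 med [620.8 167.4  77.1] lo [580.  150.4  51.1] hi [664.1 186.   86.5] toprect [array([624.3, 169. ]), array([34.5, 89.1]), np.float64(83.9)]
top left1_mid 0.53 [350.  218.1  20.3  19.2] 272 med [399.4 -87.7 116.9] lo [ 381.3 -113.    40.5] hi [424.4 -66.7 174.1] toprect [array([406.9, -91.9]), array([23.2, 20.9]), np.float64(3.7)]
top right1_mid 0.9 [388.1 194.9  15.3  29.3] 356 med [ 497.6 -212.    37.7] lo [ 455.8 -234.2    7.9] hi [ 539.6 -192.2   46.5] toprect [array([ 499.7, -214. ]), array([90. , 34.8]), np.float64(12.0)]
top right1_mid 0.74 [240.6 262.6  29.6  20.1] 345 med [264.8 246.8  37.5] lo [236.5 208.5   3.7] hi [294.4 285.8  46. ] t
[... 4424 characters left out ...]
24 med [263.1 260.5  35.7] lo [229.5 213.3   2.1] hi [294.5 296.2  44. ] toprect [array([261.6, 251.1]), array([93.9, 36.9]), np.float64(59.1)]
side bed 0.76 [270.7 227.8 106.  101. ] 4997 med [551.9 233.6  41.9] lo [461.9 -20.8  11. ] hi [695.7 336.5  65.7] toprect [array([603.4, 149.4]), array([385.8, 170.7]), np.float64(83.7)]
side bed 0.35 [262.8 218.4  31.8  16.7] 281 med [614.9 172.4  79.6] lo [576.8 149.6  49.2] hi [663.5 192.1  84.1] toprect [array([622. , 172.7]), array([43.5, 91.8]), np.float64(82.4)]
side bed 0.32 [295.9 319.1  26.8  36.1] 865 med [471.4 515.7  58.7] lo [444.8 475.    4.5] hi [500.2 530.   78.6] toprect [array([473.6, 499.4]), array([53.1, 55.7]), np.float64(7.4)]
```

View pics/topcrop.png

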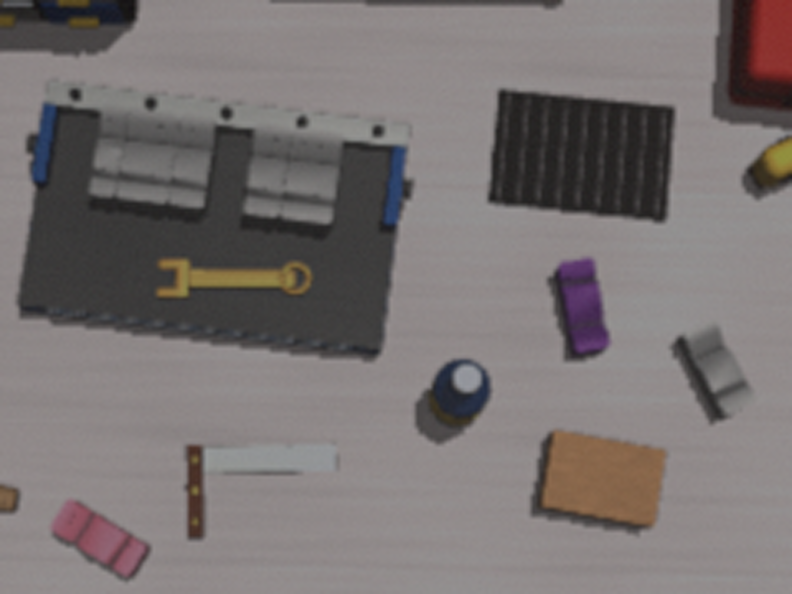

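View pics/sidecrop.png

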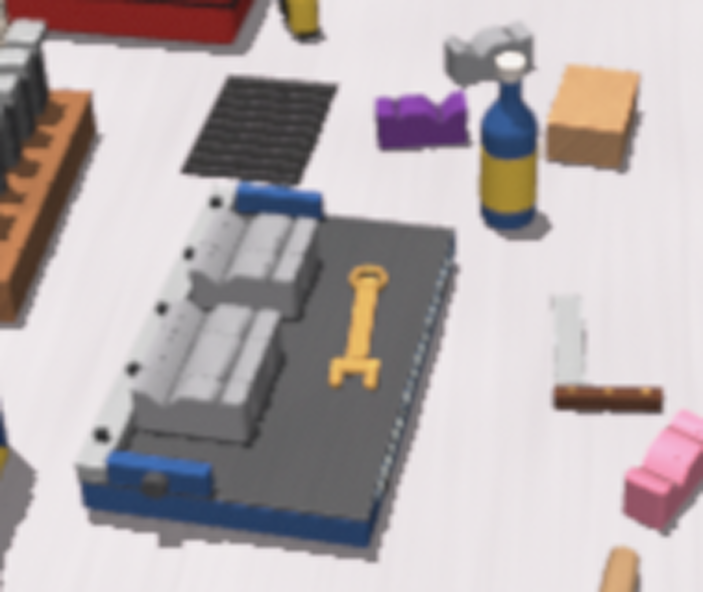

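```bash
python3 - <<'E'
from h import *
np.set_printoptions(precision=2,suppress=True)
for n in ['top','side']:
    im=cv2.imread('pics/%s1.png'%n); d=np.load('d_%s.npy'%n)
    h=cv2.cvtColor(im,cv2.COLOR_BGR2HSV)
    box=np.zeros(d.shape,bool)
    if n=='top': box[172:195,250:312]=1
    else: box[195:240,283:310]=1
    m=(h[...,1]>110)&(h[...,0]<32)&(h[...,0]>10)&(h[...,2]>90)&box
    K,T=cam(n); v,u=np.nonzero(m)
    # ray-plane z=47
    Ti=np.linalg.inv(T); c=Ti[:3,3]; r=Ti[:3,:3]@np.stack([(u-K[0,2])/K[0,0],(v-K[1,2])/K[1,1],np.ones(len(u))])
    P=c[:,None]+r*((47.5-c[2])/r[2]); P=P[:2].T
    print(n,len(P),P.min(0),P.max(0),rect(P))
    mid=P[(P[:,1]>100)&(P[:,1]<170)]; k=np.polyfit(mid[:,1],mid[:,0],1); print('shaft x at y=133',np.polyval(k,133),'slope dx/dy',k[0], 'width',np.ptp(mid[:,0]-np.polyval(k,mid[:,1])))
    # bench / bed depth bias
K,T=cam('wrist'); Ti=np.linalg.inv(T); print('wristcam pos',Ti[:3,3],'axes x,y,z',Ti[:3,0],Ti[:3,1],Ti[:3,2])
E
```

```text
top 262 [500.12  55.41] [533.34 200.62] ((518.0028686523438, 127.9111099243164), (32.68962478637695, 144.75779724121094), 1.2310154438018799)
shaft x at y=133 517.8650814777747 slope dx/dy -0.019741955958580283 width 13.194125706189766
side 245 [495.59  55.57] [533.52 207.29] ((514.5286865234375, 131.43287658691406), (151.73873901367188, 37.92825698852539), 89.96793365478516)
shaft x at y=133 515.3481187473008 slope dx/dy -0.026382317365238415 width 17.681430242585236
wristcam pos [101.1  547.63 373.04] axes x,y,z [ 0.33  0.94 -0.  ] [ 0.89 -0.31  0.33] [ 0.31 -0.11 -0.95]
```

```bash
python3 -m jog '[[[3.5,-4,0],-0.14],[[7,-8,0],-0.28],[[10,-12,0],-0.42],[[13,-15.5,0],-0.56],[[16,-19,0],-0.7],[[19,-22.5,0],-0.84],[[22,-25.5,0],-0.98],[[25,-28.5,0],-1.12]]' 0.5
```

```text
clock: 1.85
ee_pos: [432.8, 232.5, 231.7]
tcp_rot: [0.668, 0.744, 0.0, 0.0]
ft_force: [-0.2, -0.4, 0.3]
gripper_width: 42.6
```

```bash
python3 -m jog '[[[2.8,-3.4,0],-0.03],[[5.6,-6.8,0],-0.06],[[8.5,-10.3,-2],-0.085],[[8.5,-10.3,-6],-0.085],[[8.5,-10.3,-10],-0.085],[[8.5,-10.3,-13],-0.085],[[8.5,-10.3,-13],-0.085],[[8.5,-10.3,-13],-0.085]]'
python3 - <<'E'
from h import *
print(manip.get_obs()['ee_pos'],manip.get_obs()['tcp_rot']); grab('wrist','w1.png'); print(cam('wrist')[1].tolist())
E
```

```text
clock: 2.65
ee_pos: [516.8, 131.1, 101.7]
tcp_rot: [0.697, 0.717, -0.0, -0.0]
ft_force: [0.7, 0.0, 1.2]
gripper_width: 43.0
[516.84079187 131.14233784 101.68956843] [ 6.96765508e-01  7.17298968e-01 -1.06423290e-04 -8.33925534e-05]
[[0.9995845300040007, 0.028715659789471777, 0.002485610496346415, -520.5898645122064], [0.0263237947146976, -0.9446349406315084, 0.32706556952685817, 110.65924389384409], [0.011739898147032312, -0.32686425289554827, -0.9449983782898972, 296.20305913871294], [0.0, 0.0, 0.0, 1.0]]
```

View pics/w1.png

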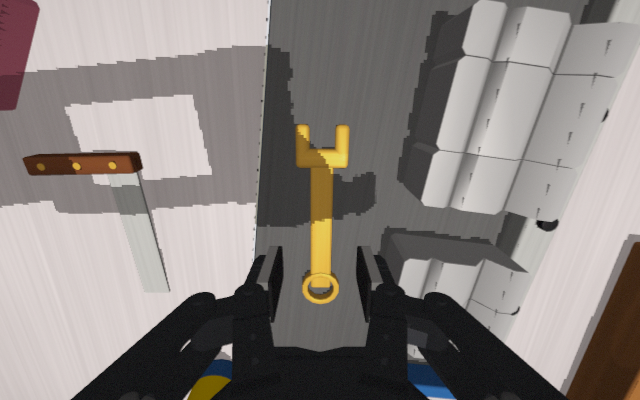

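```bash
python3 -m jog '[[[0,0,-2],0],[[0,0,-4],0],[[0,0,-5],0],[[0,0,-5.6],0],[[0,0,-6],0],[[0,0,-6],0],[[0,0,-6],0],[[0,0,-6],0]]' && python3 -m jog '[[[0,0,0],0],[[0,0,0],0],[[0,0,0],0],[[0,0,0],0],[[0,0,0],0],[[0,0,0],0],[[0,0,0],0],[[0,0,0.3],0]]' 0
```

```text
clock: 3.5
ee_pos: [517.3, 131.2, 42.2]
tcp_rot: [0.697, 0.717, 0.001, 0.0]
ft_force: [-0.3, 0.2, -0.4]
gripper_width: 42.8
clock: 4.3
ee_pos: [516.1, 131.0, 43.5]
tcp_rot: [0.697, 0.717, -0.001, -0.0]
ft_force: [-0.2, -0.0, -1.6]
gripper_width: 14.6
```

```bash
python3 -m jog '[[[0,0,0.5],0],[[0,0,1.5],0],[[0,0,2.5],0],[[0,0,4],0],[[0,0,6],0],[[0,0,6],0],[[0,0,6],0],[[0,0,6],0]]'
python3 - <<'E'
from h import *
grab('wrist','w2.png'); im,d=grab('side'); cv2.imwrite('pics/s2.png',cv2.resize(im[130:290,200:390],None,fx=3.7,fy=3.7))
E
```

```text
clock: 5.1
ee_pos: [516.1, 131.0, 103.4]
tcp_rot: [0.697, 0.717, -0.001, -0.001]
ft_force: [-0.0, -0.6, -1.5]
gripper_width: 14.6
```

View pics/w2.png

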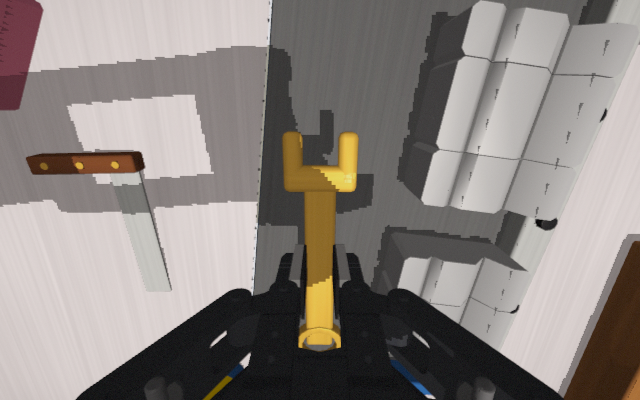

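View pics/s2.png

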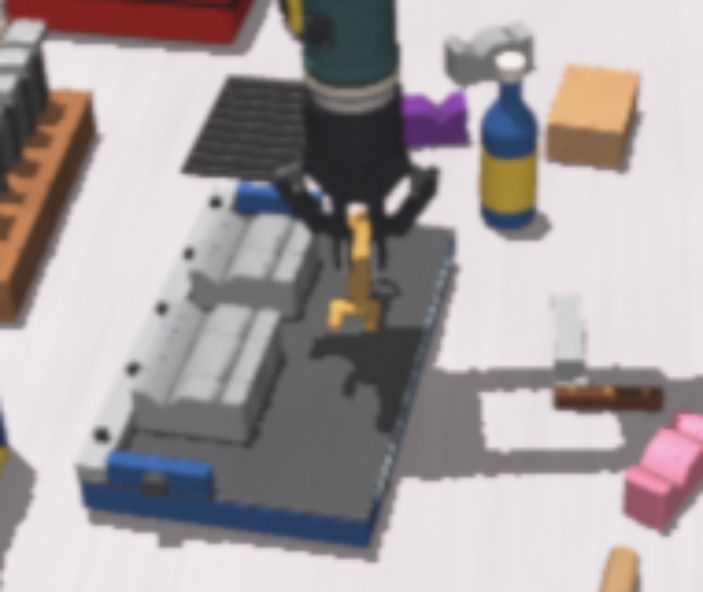

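```bash
python3 -m jog '[[[1,-3,2.5],-0.02],[[3,-7.5,4],-0.04],[[4.8,-12,4],-0.06],[[6.6,-16.5,4],-0.08],[[8.4,-21,4],-0.1],[[10.2,-25.5,4],-0.11],[[12,-30,4],-0.11],[[14.5,-34.5,2],-0.11]]' && python3 -m jog '[[[0,-0.3,0],0],[[0,-0.3,-3],0],[[0,-0.3,-6],0],[[0,-0.3,-8],0],[[0,-0.3,-8],0],[[0,-0.3,-8],0],[[0,-0.3,-8],0],[[0,-0.3,-8],0]]'
python3 - <<'E'
from h import *
print(manip.get_obs()['ee_pos'],manip.get_obs()['ft_force'])
im,d=grab('wrist','w3.png')
im,d=grab('top'); cv2.imwrite('pics/t3.png',cv2.resize(im[100:220,340:440],None,fx=5,fy=5))
E
```

```text
clock: 6.0
ee_pos: [661.0, -212.6, 128.5]
tcp_rot: [0.736, 0.678, 0.001, 0.002]
ft_force: [0.7, -0.1, 0.4]
gripper_width: 15.0
clock: 6.8
ee_pos: [660.6, -212.9, 48.8]
tcp_rot: [0.735, 0.678, 0.001, 0.002]
ft_force: [-0.4, -0.1, -1.7]
gripper_width: 14.4
[ 660.60956718 -212.92158131   48.752946  ] [-0.43523116 -0.06714488 -1.66914195]
```

View pics/w3.png

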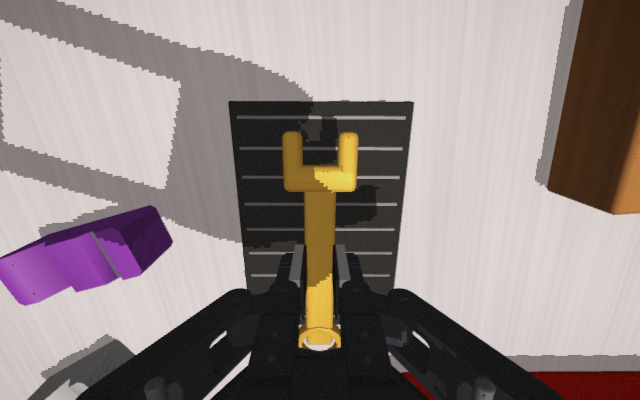

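View pics/t3.png

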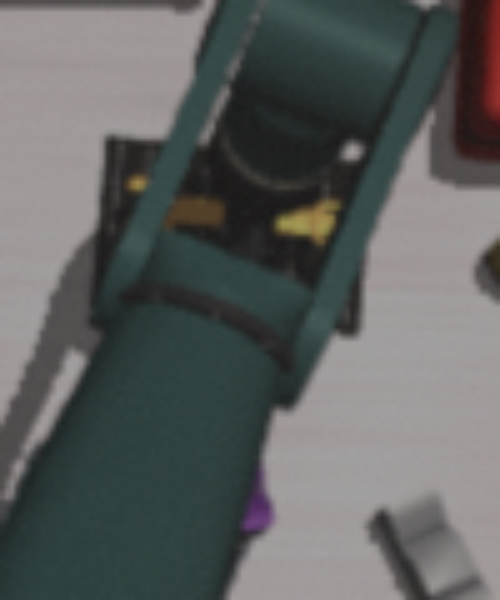

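```bash
python3 -m jog '[[[0,-0.4,-1.5],0],[[0,-0.4,-3],0],[[0,-0.4,-3.6],0],[[0,-0.4,-3.9],0],[[0,-0.4,-4.1],0],[[0,-0.4,-4.25],0],[[0,-0.4,-4.25],0],[[0,-0.4,-4.25],0]]'
```

```text
clock: 7.7
ee_pos: [659.8, -216.7, 5.0]
tcp_rot: [0.735, 0.678, 0.0, 0.001]
ft_force: [-2.5, 0.6, 5.4]
gripper_width: 14.8
```

```bash
python3 -m jog '[[[0,0,0.1],0],[[0,0,0.1],0],[[0,0,0.1],0],[[0,0,0.1],0],[[0,0,2],0],[[0,0,6],0],[[0,0,10],0],[[0,0,14],0]]' 0.5
python3 - <<'E'
from h import *
o=manip.get_obs();print(o['ee_pos'],o['ft_force'],o['gripper_width'])
im,d=grab('wrist','w4.png')
E
```

```text
clock: 8.5
ee_pos: [659.2, -216.5, 144.7]
tcp_rot: [0.735, 0.678, -0.0, -0.0]
ft_force: [0.4, -0.4, 0.3]
gripper_width: 43.0
[ 659.21918002 -216.51872402  144.67584853] [ 0.37630719 -0.44123755  0.32703989] 43.00051303049353
```

View pics/w4.png

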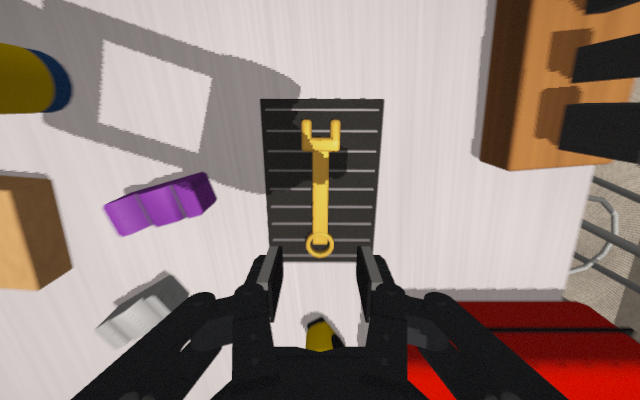

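Spanner lies flat on the mat within its edges: the spanner spans rows 120–257 at column 320 and the mat rows 100–262. Next, the grey section.

```bash
python3 -m jog '[[[-3,-1.8,0],-0.14],[[-6.5,-3.8,0],-0.28],[[-10,-5.8,0],-0.42],[[-13.5,-7.8,0],-0.56],[[-17,-9.8,0],-0.7],[[-20.5,-11.8,0],-0.84],[[-23.8,-13.8,0],-0.97],[[-23.8,-13.8,0],-1.04]]' 0.75 && python3 -m jog '[[[0,0,0],0],[[0,0,0],0],[[0,0,0],0],[[0,0,0],0],[[0,0,0],0],[[0,0,0],0],[[0,0,0],0],[[0,0,0],0]]'
cat > sec.py <<'E'
from h import *
import sys
np.set_printoptions(precision=2,suppress=True)
o=manip.get_obs(); ci=cam('wrist'); im,d=grab('wrist',sys.argv[1]+'.png')
q=o['tcp_rot']; jaw=2*np.degrees(np.arctan2(q[1],q[0]))-90
print('tcp',o['ee_pos'],'jaw',jaw,o['ft_force'],o['gripper_width'])
r=manip.trace('section_mid','wrist')
for x in r[:3]:
    print(x['confidence'],x['bbox'])
    p=pts('wrist',d,x['region'],ci)
    lo=float(sys.argv[2]); hi=float(sys.argv[3])
    q=p[(p[:,2]>lo)&(p[:,2]<hi)]
    print(len(p),len(q),'z pct',np.percentile(p[:,2],[5,50,80,95]))
    if len(q)>20: print('rect',rect(q[:,:2]),'all',rect(p[:,:2]))
E
python3 sec.py w5 36 46
```

```text
clock: 9.35
ee_pos: [417.8, -357.0, 143.7]
tcp_rot: [0.976, 0.219, -0.001, 0.001]
ft_force: [0.3, -0.4, -0.7]
gripper_width: 64.2
clock: 10.15
ee_pos: [421.5, -354.6, 143.7]
tcp_rot: [0.975, 0.223, -0.0, 0.0]
ft_force: [0.5, -0.0, -0.0]
gripper_width: 64.0
tcp [ 421.48 -354.57  143.71] jaw -64.21347327219411 [ 0.49 -0.02 -0.01] 64.01686482787052
0.9 [319.3, 172.2, 39.8, 104.1]
3684 2519 z pct [27.   38.45 39.43 40.02]
rect ((440.5003967285156, -342.92230224609375), (90.17969512939453, 35.027549743652344), 26.929380416870117) all ((440.0774841308594, -341.98681640625), (90.26960754394531, 37.077327728271484), 26.94986915588379)
```

View pics/w5.png

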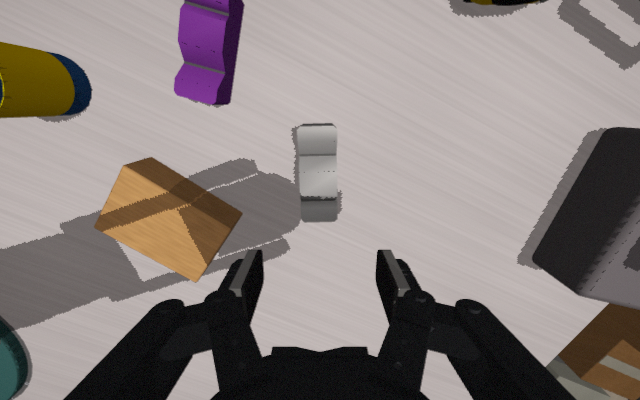

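```bash
python3 -m jog '[[[0.1,0.25,-3],0.02],[[0.1,0.25,-7],0.02],[[0.1,0.25,-10.5],0.02],[[0.1,0.25,-12.5],0.02],[[0.1,0.25,-13.5],0.02],[[0.1,0.25,-13.8],0.02],[[0.1,0.25,-13.8],0.02],[[0.1,0.25,-13.8],0.02]]' 
python3 - <<'E'
from h import *
# profile from previous wrist? use fresh top view of end heights
o=manip.get_obs(); ci=cam('wrist'); im,d=grab('wrist','w6.png'); print(o['ee_pos'],o['ft_force'])
p=pts('wrist',d,np.ones(d.shape,bool),ci); a=np.radians(26.93); u=np.array([np.cos(a),np.sin(a)]); v=np.array([-u[1],u[0]])
r=p[:,:2]-[440.5,-342.9]; x=r@u; y=r@v
for c in range(-45,46,5):
    m=(abs(x-c)<2.5)&(abs(y)<8)&(p[:,2]<60); print(c,m.sum(),np.round(np.median(p[m,2]),1) if m.sum() else None)
E
```

```text
clock: 11.05
ee_pos: [423.4, -353.2, 7.5]
tcp_rot: [0.973, 0.233, 0.001, 0.001]
ft_force: [0.1, 0.8, -0.2]
gripper_width: 64.0
[ 423.35795219 -353.15879428    7.4925256 ] [ 0.05181812  0.75791333 -0.17393075]
-45 123 39.1
-40 266 39.2
-35 265 39.2
-30 382 38.7
-25 367 35.1
-20 94 37.2
-15 308 39.2
-10 315 39.2
-5 335 39.1
0 341 39.1
5 470 38.1
10 510 33.5
15 459 28.5
20 267 26.8
25 253 32.2
30 304 37.1
35 457 39.1
40 477 39.2
45 838 29.7
```

View pics/w6.png

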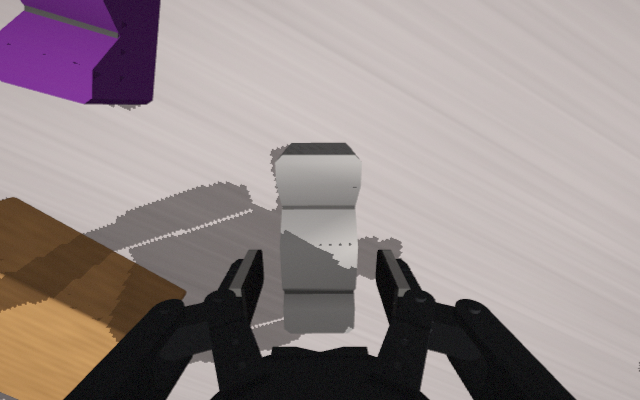

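```bash
python3 -m jog '[[[-0.05,0.1,-0.1],0],[[-0.05,0.1,-0.1],0],[[-0.05,0.1,-0.1],0],[[-0.05,0.1,-0.1],0],[[-0.05,0.1,-0.1],0],[[-0.05,0.1,-0.1],0],[[-0.05,0.1,-0.1],0],[[-0.05,0.1,-0.1],0]]' 0 && python3 -m jog '[[[0,0,0],0],[[0,0,0],0],[[0,0,0.5],0],[[0,0,1.5],0],[[0,0,3],0],[[0,0,5],0],[[0,0,5],0],[[0,0,5],0]]'
python3 sec.py w7 70 100
```

```text
clock: 11.9
ee_pos: [422.6, -352.3, 5.9]
tcp_rot: [0.973, 0.233, 0.001, 0.001]
ft_force: [0.8, -2.2, 5.9]
gripper_width: 34.6
clock: 12.7
ee_pos: [421.9, -351.0, 55.0]
tcp_rot: [0.973, 0.233, 0.0, 0.0]
ft_force: [-0.5, 0.4, -9.4]
gripper_width: 34.3
tcp [ 421.93 -351.02   54.97] jaw -63.07289000559419 [-0.53  0.35 -9.4 ] 34.275049474667824
0.9 [321.3, 238.0, 90.4, 194.6]
14625 14231 z pct [75.07 87.38 88.29 88.83]
rect ((439.7401123046875, -341.10552978515625), (90.87338256835938, 35.30845642089844), 26.733570098876953) all ((401.8128662109375, -361.74102783203125), (177.15904235839844, 62.21615219116211), 26.654428482055664)
```

View pics/w7.png

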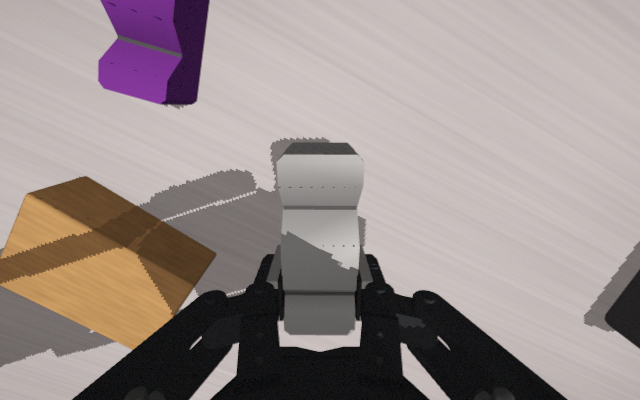

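```bash
python3 -m jog '[[[0,1,4.5],0],[[0.5,3,9],0],[[1.5,6,12.5],-0.1],[[2.5,10,15],-0.2],[[3.3,14.5,16],-0.3],[[4.1,19.2,16],-0.4],[[5,24,16],-0.5],[[5.8,28.8,16],-0.573]]' && python3 -m jog '[[[0.7,4.8,0],0],[[1.4,9.6,0],0],[[2,14.4,0],0],[[2.6,19,0],0],[[2.6,20.8,-2],0],[[2.6,20.8,-5],0],[[2.6,20.8,-5],0],[[2.6,20.8,-5],0]]'
```

```text
clock: 13.6
ee_pos: [479.1, -61.0, 213.2]
tcp_rot: [0.999, -0.054, -0.001, -0.0]
ft_force: [1.0, -0.4, -8.7]
gripper_width: 34.2
clock: 14.4
ee_pos: [504.6, 144.6, 162.9]
tcp_rot: [0.999, -0.052, -0.002, 0.001]
ft_force: [0.8, -0.6, -8.8]
gripper_width: 34.3
```

```bash
cat > row.py <<'E'
from h import *
import sys
np.set_printoptions(precision=2,suppress=True)
o=manip.get_obs(); ci=cam('wrist'); im,d=grab('wrist',sys.argv[1]+'.png')
np.savez(sys.argv[1]+'.npz',d=d,im=im,K=ci[0],T=ci[1])
q=o['tcp_rot']; print('tcp',o['ee_pos'],'jaw',2*np.degrees(np.arctan2(q[1],q[0]))-90)
for t in ['section_mid','left1_mid','right1_mid']:
    for x in manip.trace(t,'wrist')[:4]:
        p=pts('wrist',d,x['region'],ci); zt=np.percentile(p[:,2],90); q=p[abs(p[:,2]-zt)<2.5]
        print(t,round(x['confidence'],2),np.array(x['bbox']),len(p),'zt',zt,'rect',[np.round(k,2) for k in rect(q[:,:2])])
E
python3 row.py w8
```

```text
tcp [504.57 144.57 162.9 ] jaw -95.91968704763653
section_mid 0.82 [321.6 239.5  90.5 193.3] 14583 zt 196.38568261074852 rect [array([524.71, 142.82]), array([35.13, 90.89]), np.float64(83.82)]
left1_mid 0.78 [268.9  60.4  57.  120.7] 6251 zt 79.70723965051616 rect [array([619.72, 172.15]), array([36.05, 80.66]), np.float64(83.65)]
right1_mid 0.79 [230.1 361.2  16.2  39.7] 370 zt 39.891870546855664 rect [array([283.29, 283.41]), array([14.82, 36.42]), np.float64(60.19)]
right1_mid 0.76 [367.2  62.2  61.2 124.1] 6205 zt 79.73540529313503 rect [array([612.07,  98.56]), array([35.77, 80.58]), np.float64(84.0)]
right1_mid 0.56 [630.5 159.3  16.7  82.4] 1212 zt 13.736874591958303 rect [array([ 495.41, -194.97]), array([83.27,  3.55]), np.float64(11.52)]
```

View pics/w8.png

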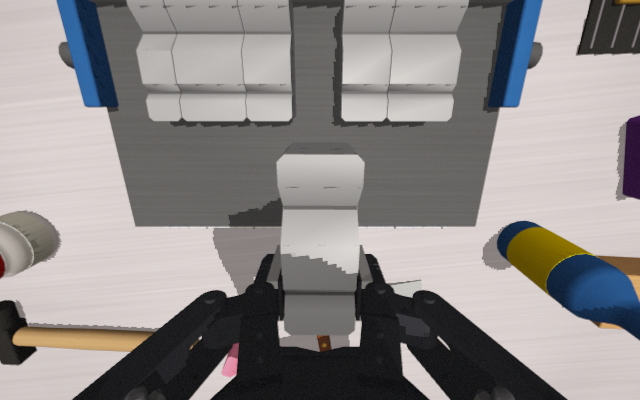

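```bash
python3 -m jog '[[[-0.4,0.2,-2],0],[[-0.4,0.2,-5],0],[[-0.4,0.2,-8],0],[[-0.4,0.2,-10],0],[[-0.4,0.2,-11],0],[[-0.4,0.2,-11.3],0],[[-0.4,0.2,-11.3],0],[[-0.4,0.2,-11.3],0]]'
python3 row.py w9
```

```text
clock: 15.4
ee_pos: [503.5, 147.1, 53.8]
tcp_rot: [0.999, -0.052, 0.002, -0.0]
ft_force: [-0.1, 0.5, -8.2]
gripper_width: 34.3
tcp [503.48 147.06  53.76] jaw -95.92303144561531
section_mid 0.61 [323.3 240.   91.2 192.3] 14768 zt 87.4034872256428 rect [array([523.11, 145.36]), array([35.33, 91.01]), np.float64(83.71)]
left1_mid 0.94 [227.1  66.2 116.  132.5] 13635 zt 79.79385116420686 rect [array([602.88, 174.16]), array([36.07, 46.51]), np.float64(84.1)]
right1_mid 0.66 [414.6  67.3 116.3 133. ] 13554 zt 79.84403557572375 rect [array([595.23, 100.69]), array([35.71, 46.49]), np.float64(84.03)]
```

View pics/w9.png

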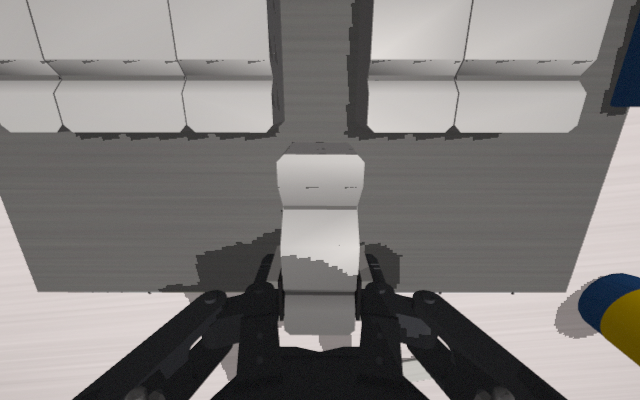

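```bash
cat > edges.py <<'E'
from h import *
import sys
np.set_printoptions(precision=2,suppress=True)
f=np.load(sys.argv[1]+'.npz'); zs=float(sys.argv[2]); d=f['d']; ci=(f['K'],f['T'])
p=pts('wrist',d,np.ones(d.shape,bool),ci)
a=np.radians(-6.0); u=np.array([np.cos(a),np.sin(a)]); v=np.array([-u[1],u[0]])
O=np.array([620.5,132.4])-35*u   # approx bed origin
x=(p[:,:2]-O)@u; y=(p[:,:2]-O)@v; z=p[:,2]
def edge(mask,bins,side):
    E=[]
    for b in bins:
        m=mask&(abs(x-b)<1.5)
        if m.sum()>8: E.append((b,(y[m].max() if side>0 else y[m].min())))
    E=np.array(E); k=np.polyfit(E[:,0],E[:,1],1); r=E[:,1]-np.polyval(k,E[:,0]); g=abs(r)<1.0; k=np.polyfit(E[g,0],E[g,1],1); return k,g.sum(),E
sec=(abs(z-zs)<2.5)&(abs(y)<28)
# section
xs=x[sec&(x<float(sys.argv[3]))]; print('section x range',np.percentile(xs,[.2,99.8]))
c=xs.max()-45
for s in (1,-1):
    k,n,E=edge(sec&(x<float(sys.argv[3])),np.arange(xs.min()+6,xs.max()-6,2),s); print('sec edge',s,'y@x=-10',np.polyval(k,-10),'y@ctr',np.polyval(k,c),'yawdeg rel',np.degrees(k[0]),n)
row=(abs(z-79.7)<2.5)
fr=row&(x>-25)&(x<20)&(abs(y)>22)&(abs(y)<50)
print('row front L,R',np.percentile(x[fr&(y>0)],.3),np.percentile(x[fr&(y<0)],.3))
b=np.arange(-4,24,2)
k,n,E=edge(row&(y>12)&(y<40),b,-1); print('left1 inner y@0',k[1],np.degrees(k[0]),n, np.round(E[:,1],1))
k2,n,E=edge(row&(y<-12)&(y>-40),b,1); print('right1 inner',k2[1],np.degrees(k2[0]),n,np.round(E[:,1],1)); print('gap',k[1]-k2[1],'mid',(k[1]+k2[1])/2)
E
python3 edges.py w9 87.4 0
```

```text
section x range [-107.55  -17.8 ]
sec edge 1 y@x=-10 19.80810863249751 y@ctr 20.019158888435335 yawdeg rel -0.22955587917967868 12
sec edge -1 y@x=-10 -14.932228099029386 y@ctr -15.15155667191082 yawdeg rel 0.23856006785347827 7
row front L,R -10.067024927141075 -10.005387306140992
left1 inner y@0 21.836829052107305 0.07894792286030301 12 [21.8 21.7 21.8 21.8 21.7 21.7 22.8 21.7 21.8 21.8 21.8 21.8]
right1 inner -16.513213290099827 0.12476272929334133 12 [-16.4 -16.5 -16.4 -16.5 -16.5 -16.5 -16.9 -16.6 -16.4 -16.4 -16.4 -16.4]
gap 38.35004234220713 mid 2.661807881003739
```

```bash
python3 -m jog '[[[0,0.02,-0.2],0],[[0,0.02,-0.4],0],[[0,0.02,-0.6],0],[[0,0.02,-0.7],0],[[0,0.02,-0.75],0],[[0,0.02,-0.75],0],[[0,0.02,-0.75],0],[[0,0.02,-0.75],0]]'
python3 row.py w10; python3 edges.py w10 79.7 -14
```

```text
clock: 16.4
ee_pos: [502.0, 147.2, 46.0]
tcp_rot: [0.999, -0.052, 0.0, 0.0]
ft_force: [-6.0, -0.9, 2.2]
gripper_width: 34.1
tcp [501.98 147.16  45.97] jaw -95.91070991340827
left1_mid 0.96 [220.8  64.8 128.5 129.6] 14496 zt 79.78392358533449 rect [array([600.9 , 174.23]), array([36.04, 42.61]), np.float64(84.33)]
right1_mid 0.9 [421.   65.4 130.7 130.8] 14524 zt 79.79705118725242 rect [array([593.28, 100.74]), array([36.24, 42.59]), np.float64(83.79)]
section x range [-109.12  -19.24]
sec edge 1 y@x=-10 19.73472542938438 y@ctr 20.0143715403224 yawdeg rel -0.29600279918813405 12
sec edge -1 y@x=-10 -14.861861862357006 y@ctr -15.137084953781113 yawdeg rel 0.29132107430166604 10
row front L,R -10.053491495963021 -9.96786375798108
left1 inner y@0 21.76968651487726 0.059984532894414 12 [21.7 21.6 21.8 21.7 21.9 21.8 22.1 21.8 21.7 21.6 21.8 21.8]
right1 inner -16.454451259985973 0.1212973382045982 12 [-16.3 -16.5 -16.3 -16.3 -16.3 -16.5 -17.2 -16.6 -16.4 -16.3 -16.3 -16.2]
gap 38.22413777486324 mid 2.657617627445644
```

```bash
python3 -m jog '[[[0.3,-0.02,0],0],[[0.7,-0.06,0],0],[[1.1,-0.1,0],0],[[1.5,-0.14,0],0],[[1.9,-0.18,0],0],[[2.3,-0.22,0],0],[[2.6,-0.25,0],0],[[2.6,-0.25,0],0]]'
python3 row.py w11; python3 edges.py w11 79.7 12 
```

```text
clock: 17.4
ee_pos: [528.8, 145.0, 46.0]
tcp_rot: [0.999, -0.051, 0.001, -0.0]
ft_force: [-3.9, 1.7, 2.0]
gripper_width: 34.0
tcp [528.75 145.03  45.98] jaw -95.90227980440235
section_mid 0.88 [319.8 239.5  88.6 195.7] 14442 zt 79.6560456076477 rect [array([548.51, 143.12]), array([35.26, 90.88]), np.float64(83.81)]
left1_mid 0.58 [227.5  98.7 118.7 195.5] 19949 zt 79.61497452843764 rect [array([605.83, 173.09]), array([37.62, 52.55]), np.float64(83.94)]
right1_mid 0.81 [415.7  98.7 118.  197.3] 20256 zt 79.64405892435407 rect [array([598.34, 101.04]), array([38.38, 52.72]), np.float64(83.51)]
section x range [-82.16   7.62]
sec edge 1 y@x=-10 25.932569681560413 y@ctr 23.192937371859884 yawdeg rel 5.866072990594257 11
sec edge -1 y@x=-10 -13.86355025215639 y@ctr -13.889272031972844 yawdeg rel 0.05507521477136064 5
row front L,R -9.872977636209239 -9.84483623904542
left1 inner y@0 11.54859587296042 30.770986657022238 4 [12.1 12.1 12.  12.  12.  12.2 12.2 21.9 21.8 21.8 21.8 21.7]
right1 inner -11.92289743802392 -12.849082885678493 8 [-12.2 -12.  -12.  -12.  -12.  -12.1 -12.1 -16.7 -16.4 -16.4 -16.2 -16.2]
gap 23.47149331098434 mid -0.18715078253175044
```

View pics/w11.png

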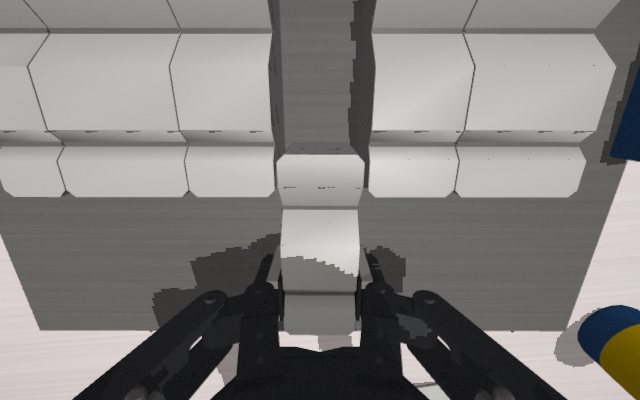

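```bash
python3 -m jog '[[[0.3,-0.09,0],0],[[0.7,-0.13,0],0],[[1.1,-0.17,0],0],[[1.5,-0.21,0],0],[[1.8,-0.25,0],0],[[2.1,-0.28,0],0],[[2.4,-0.31,0],0],[[2.4,-0.31,0],0]]'
python3 row.py w12
```

```text
clock: 18.4
ee_pos: [551.8, 141.9, 46.0]
tcp_rot: [0.999, -0.051, 0.0, -0.0]
ft_force: [-7.0, 0.3, 7.8]
gripper_width: 34.0
tcp [551.77 141.93  45.96] jaw -95.89484878450595
section_mid 0.67 [319.9 237.6  87.9 194.3] 14655 zt 79.64480767326337 rect [array([571.65, 140.01]), array([35.36, 90.61]), np.float64(83.83)]
left1_mid 0.61 [223.2 127.  124.2 241.7] 22970 zt 79.64142826591662 rect [array([624.37, 171.83]), array([35.92, 90.64]), np.float64(83.81)]
right1_mid 0.81 [418.8 127.  124.4 242. ] 23581 zt 79.69771840341015 rect [array([616.8,  99.2]), array([37.97, 91.16]), np.float64(84.37)]
```

View pics/w12.png

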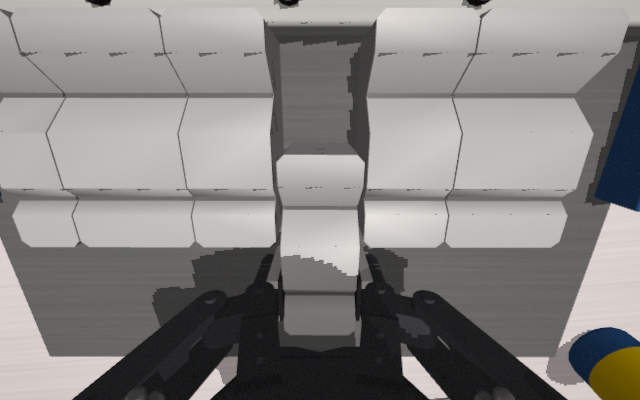

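```bash
python3 -m jog '[[[0,0,0],0],[[0,0,0],0],[[0,0,0],0],[[0,0,0],0],[[0,0,1],0],[[0,0,3],0],[[-1,0.1,6],0],[[-4.2,0.44,7],0]]' 0.7 && python3 -m jog '[[[-0.5,0.05,0],0],[[-0.5,0.05,0],0],[[-0.5,0.05,0],0],[[-0.5,0.05,0],0],[[-0.5,0.05,0],0],[[-0.5,0.05,0],0],[[-0.5,0.05,0],0],[[-0.5,0.05,0],0]]' 0
python3 row.py w13
```

```text
clock: 19.4
ee_pos: [513.6, 145.9, 118.7]
tcp_rot: [0.999, -0.052, 0.004, -0.001]
ft_force: [0.0, 0.6, 1.1]
gripper_width: 59.9
clock: 20.2
ee_pos: [505.0, 146.3, 114.1]
tcp_rot: [0.999, -0.052, -0.0, 0.0]
ft_force: [-0.8, 0.0, 0.2]
gripper_width: 0.1
tcp [504.98 146.34 114.06] jaw -95.91848147812505
section_mid 0.97 [319.  127.7  67.3 151.7] 8318 zt 79.71453404921216 rect [array([571.6 , 140.04]), array([35.12, 89.82]), np.float64(83.97)]
section_mid 0.32 [120.   64.3  60.8 124.7] 5504 zt 79.66178544723577 rect [array([613.86, 254.07]), array([26.81, 51.66]), np.float64(84.0)]
left1_mid 0.84 [259.1  64.2  74.6 128.1] 8036 zt 79.68828647759014 rect [array([605.45, 173.53]), array([35.32, 51.69]), np.float64(84.1)]
right1_mid 0.66 [382.3  63.6  68.6 127.2] 7945 zt 79.73394436807288 rect [array([597.81, 100.39]), array([35.37, 51.66]), np.float64(84.04)]
right1_mid 0.23 [ 10.  262.6  18.7  51. ] 684 zt 17.810286302656277 rect [array([463.85, 470.33]), array([ 5.67, 32.88]), np.float64(67.0)]
```

View pics/w13.png

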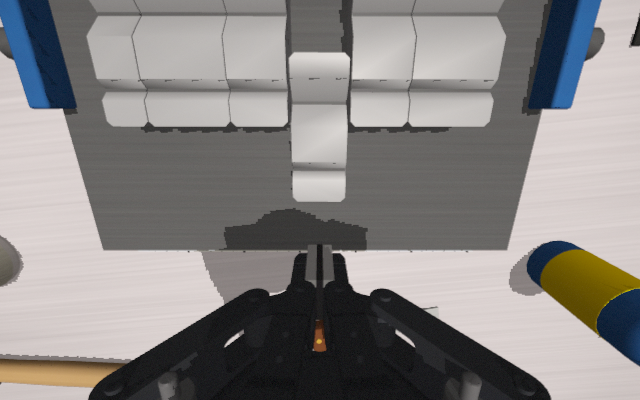

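```bash
python3 -m jog '[[[0,0.07,-3],0],[[0,0.07,-5.5],0],[[0,0.07,-6.4],0],[[0,0.07,-6.65],0],[[0,0.07,-6.65],0],[[0,0.07,-6.65],0],[[0,0.07,-6.65],0],[[0,0.07,-6.65],0]]' && python3 -m jog '[[[0.4,-0.04,0],0],[[0.8,-0.08,0],0],[[1.2,-0.12,0],0],[[1.6,-0.17,0],0],[[2.0,-0.21,0],0],[[2.4,-0.25,0],0],[[2.8,-0.29,0],0],[[3.0,-0.31,0],0]]' && python3 row.py w14
```

```text
clock: 21.2
ee_pos: [505.6, 147.2, 48.8]
tcp_rot: [0.999, -0.052, 0.001, -0.0]
ft_force: [-0.5, 0.8, -0.3]
gripper_width: -0.1
clock: 22.0
ee_pos: [532.8, 144.3, 47.7]
tcp_rot: [0.999, -0.051, -0.003, -0.0]
ft_force: [-9.3, 2.0, 6.6]
gripper_width: 0.0
tcp [532.77 144.33  47.69] jaw -95.90141281439455
section_mid 0.59 [320.6 164.7  96.1 215.2] 18234 zt 79.67920757443049 rect [array([587.09, 138.65]), array([35.36, 90.77]), np.float64(83.98)]
left1_mid 0.59 [223.1 103.8 118.4 207.6] 19799 zt 79.56689259699563 rect [array([616.52, 172.69]), array([36.06, 74.29]), np.float64(83.79)]
right1_mid 0.84 [418.6 102.8 118.9 205.5] 20025 zt 79.60816086365125 rect [array([609.03, 100.21]), array([38.24, 74.34]), np.float64(84.51)]
right1_mid 0.23 [ 38.4 103.7  71.3 202.2] 9743 zt 79.55845661112507 rect [array([624.67, 252.42]), array([27.74, 73.78]), np.float64(84.4)]
```

View pics/w14.png

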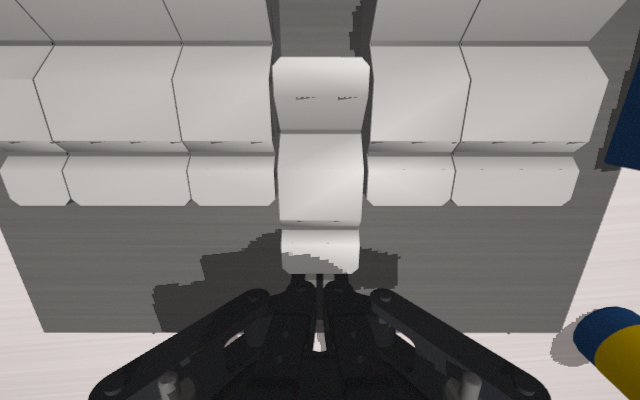

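```bash
python3 -m jog '[[[0.4,-0.04,0],0],[[0.8,-0.08,0],0],[[1.2,-0.12,0],0],[[1.6,-0.17,0],0],[[2.0,-0.21,0],0],[[2.4,-0.25,0],0],[[2.7,-0.28,0],0],[[2.7,-0.28,0],0]]' && python3 row.py w15
```

```text
clock: 23.0
ee_pos: [560.3, 141.5, 47.6]
tcp_rot: [0.999, -0.051, -0.002, -0.0]
ft_force: [-6.3, 1.1, 4.9]
gripper_width: 0.2
tcp [560.29 141.52  47.64] jaw -95.9011372396898
section_mid 0.96 [322.  165.   94.7 219.3] 18120 zt 79.68667962375062 rect [array([614.65, 136.01]), array([35.26, 90.67]), np.float64(84.04)]
left1_mid 0.84 [227.1 150.7 118.4 228.3] 20116 zt 79.6465898126685 rect [array([624.36, 171.11]), array([37.74, 90.68]), np.float64(84.21)]
left1_mid 0.35 [530.  149.2 176.8 221.9] 27473 zt 79.74487794163215 rect [array([612.3 ,  55.57]), array([51.91, 90.7 ]), np.float64(84.02)]
right1_mid 0.84 [416.6 149.5 115.7 229.6] 20180 zt 79.71060684451022 rect [array([616.75, 100.02]), array([39.18, 91.15]), np.float64(84.35)]
right1_mid 0.19 [320.4 165.3  94.6 220.8] 18050 zt 79.68795108793896 rect [array([614.66, 136.  ]), array([35.24, 90.67]), np.float64(83.95)]
```

View pics/w15.png

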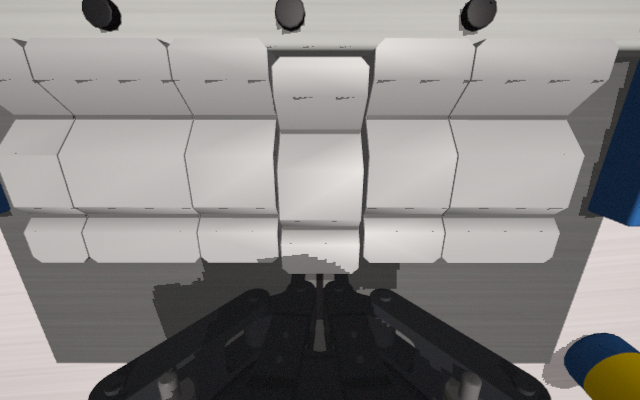

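```bash
python3 -m jog '[[[0.1,-0.01,0],0],[[0.2,-0.02,0],0],[[0.3,-0.03,0],0],[[0.4,-0.04,0],0],[[0.5,-0.05,0],0],[[0.55,-0.06,0],0],[[0.6,-0.06,0],0],[[0.6,-0.06,0],0]]' && python3 -m jog '[[[0.05,-0.01,0],0],[[0.05,-0.01,0],0],[[0.1,-0.01,0],0],[[0.1,-0.01,0],0],[[0.1,-0.01,0],0],[[0.1,-0.01,0],0],[[0.1,-0.01,0],0],[[0.1,-0.01,0],0]]'; python3 row.py w16
```

```text
clock: 24.0
ee_pos: [565.5, 141.0, 47.6]
tcp_rot: [0.999, -0.051, -0.003, -0.0]
ft_force: [-8.2, 0.9, 5.3]
gripper_width: -0.2
clock: 24.8
ee_pos: [566.2, 140.9, 47.6]
tcp_rot: [0.999, -0.051, -0.004, 0.0]
ft_force: [-8.8, 1.0, 6.1]
gripper_width: -0.1
tcp [566.16 140.94  47.62] jaw -95.89223150146064
section_mid 0.72 [600.1 369.1  79.8  61.9] 3981 zt 40.57418451337651 rect [array([426.05, -71.79]), array([ 6.7 , 29.97]), np.float64(42.59)]
section_mid 0.7 [321.2 165.7 100.3 216.8] 18189 zt 79.69697996793067 rect [array([620.6, 135.3]), array([35.39, 90.53]), np.float64(84.09)]
left1_mid 0.62 [228.8 165.1 111.3 216.5] 18934 zt 79.66102936223506 rect [array([624.39, 171.08]), array([37.53, 90.65]), np.float64(83.54)]
right1_mid 0.89 [416.1 164.4 116.6 218.2] 19182 zt 79.70216610765347 rect [array([616.83,  99.15]), array([38.1 , 90.84]), np.float64(84.3)]
```

```bash
python3 -m jog '[[[0.05,-0.01,0],0],[[0.05,-0.01,0],0],[[0.1,-0.01,0],0],[[0.1,-0.01,0],0],[[0.1,-0.01,0],0],[[0.1,-0.01,0],0],[[0.1,-0.01,0],0],[[0.1,-0.01,0],0]]'; python3 row.py w17; cat > fr.py <<'E'
from h import *
import sys
np.set_printoptions(precision=2,suppress=True)
f=np.load(sys.argv[1]+'.npz'); d=f['d']; p=pts('wrist',d,np.ones(d.shape,bool),(f['K'],f['T']))
a=np.radians(-5.95); u=np.array([np.cos(a),np.sin(a)]); v=np.array([-u[1],u[0]]); O=np.array([620.5,135.5])-35*u
x=(p[:,:2]-O)@u; y=(p[:,:2]-O)@v; m=(abs(p[:,2]-79.7)<1.5)&(x<0)&(x>-40)
for b in range(-60,64,4):
    k=m&(abs(y-b)<2)
    if k.sum()>5: print(b,round(np.percentile(x[k],1),2),end=' | ')
print()
E
python3 fr.py w16;python3 fr.py w17
```

```text
clock: 25.8
ee_pos: [566.1, 140.9, 47.7]
tcp_rot: [0.999, -0.051, -0.005, 0.0]
ft_force: [-10.9, 0.1, 8.2]
gripper_width: -0.1
tcp [566.15 140.93  47.67] jaw -95.882467459463
section_mid 0.83 [322.5 166.5  98.2 219.8] 18180 zt 79.66907294223543 rect [array([620.65, 135.33]), array([35.37, 90.59]), np.float64(84.16)]
left1_mid 0.59 [227.  164.8 112.4 215.9] 19015 zt 79.67418497269699 rect [array([624.41, 171.29]), array([37.43, 90.43]), np.float64(84.14)]
right1_mid 0.86 [415.  164.8 115.4 212.8] 19085 zt 79.70352500145239 rect [array([616.81,  99.23]), array([38.02, 90.62]), np.float64(84.37)]
-60 -9.72 | -56 -8.83 | -52 -9.37 | -48 -9.41 | -44 -9.69 | -40 -9.67 | -36 -9.51 | -32 -9.36 | -28 -9.56 | -24 -9.46 | -20 -8.53 | -16 -9.43 | -12 -13.46 | -8 -11.72 | -4 -10.08 | 0 -10.14 | 4 -10.23 | 8 -9.6 | 12 -13.71 | 16 -9.04 | 20 -8.82 | 24 -9.68 | 28 -9.57 | 32 -9.34 | 36 -9.56 | 40 -9.57 | 44 -9.63 | 48 -9.87 | 52 -9.02 | 56 -9.3 | 60 -9.67 | 
-60 -9.71 | -56 -8.51 | -52 -9.86 | -48 -9.56 | -44 -9.71 | -40 -9.43 | -36 -9.57 | -32 -9.38 | -28 -9.49 | -24 -9.49 | -20 -7.9 | -16 -9.56 | -12 -13.83 | -8 -10.0 | -4 -9.92 | 0 -10.13 | 4 -9.86 | 8 -9.83 | 12 -13.67 | 16 -9.03 | 20 -9.36 | 24 -9.4 | 28 -9.6 | 32 -9.69 | 36 -9.8 | 40 -9.68 | 44 -9.65 | 48 -9.83 | 52 -9.58 | 56 -8.94 | 60 -9.49 |
```

View pics/w17.png

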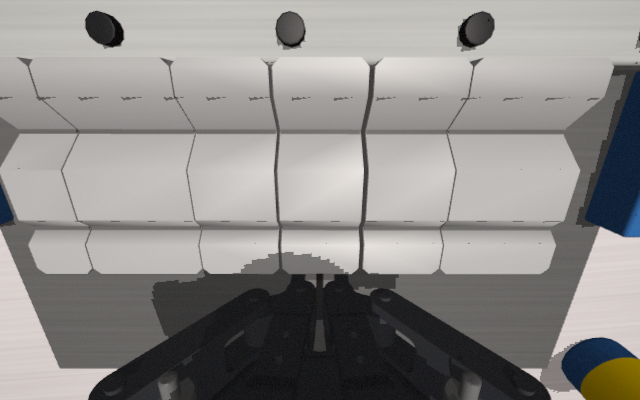

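```bash
python3 -m jog '[[[0.05,-0.01,0],0],[[0.1,-0.01,0],0],[[0.15,-0.02,0],0],[[0.2,-0.02,0],0],[[0.2,-0.02,0],0],[[0.2,-0.02,0],0],[[0.2,-0.02,0],0],[[0.2,-0.02,0],0]]'; python3 row.py w18; python3 fr.py w18
```

```text
clock: 26.8
ee_pos: [566.0, 140.9, 47.6]
tcp_rot: [0.999, -0.051, -0.007, 0.0]
ft_force: [-18.1, 0.7, 11.6]
gripper_width: 0.3
tcp [566.03 140.92  47.64] jaw -95.86889054723383
section_mid 0.58 [321.5 167.4  98.8 220.5] 18426 zt 79.66850101151505 rect [array([620.76, 135.39]), array([35.28, 90.35]), np.float64(84.1)]
section_mid 0.51 [ 46.4 166.3  92.8 216. ] 11556 zt 79.55767781430083 rect [array([632.67, 251.35]), array([28.21, 90.44]), np.float64(83.09)]
left1_mid 0.66 [226.9 164.8 111.5 219.8] 18896 zt 79.64975742589161 rect [array([624.55, 171.9 ]), array([36.07, 90.1 ]), np.float64(83.86)]
right1_mid 0.56 [415.4 163.5 112.5 218.8] 19162 zt 79.674720196535 rect [array([616.74,  99.  ]), array([37.99, 90.45]), np.float64(83.52)]
-60 -9.69 | -56 -8.53 | -52 -9.55 | -48 -9.56 | -44 -9.44 | -40 -9.43 | -36 -9.57 | -32 -9.72 | -28 -9.33 | -24 -9.54 | -20 -8.08 | -16 -8.86 | -12 -13.76 | -8 -11.33 | -4 -10.02 | 0 -9.93 | 4 -9.92 | 8 -11.49 | 12 -13.52 | 16 -9.27 | 20 -8.88 | 24 -9.49 | 28 -9.56 | 32 -9.39 | 36 -9.55 | 40 -9.47 | 44 -9.68 | 48 -9.42 | 52 -9.16 | 56 -8.95 | 60 -9.58 |
```

```bash
python3 -m jog '[[[-0.5,0.05,0],0],[[-1.5,0.15,0],0],[[-3,0.3,0],0],[[-3.5,0.37,3],0],[[-4,0.4,7],0],[[-4,0.4,11.5],0],[[-4,0.4,15],0],[[-4,0.4,15],0]]'; python3 row.py w19; python3 fr.py w19
```

```text
clock: 27.8
ee_pos: [535.2, 144.7, 205.2]
tcp_rot: [0.999, -0.052, 0.007, -0.001]
ft_force: [-0.6, 0.2, 0.3]
gripper_width: -0.3
tcp [535.15 144.67 205.18] jaw -95.91898695602801
section_mid 0.65 [322.1 102.   43.4 104.1] 3857 zt 79.79870104195804 rect [array([620.75, 135.17]), array([34.63, 89.43]), np.float64(84.34)]
left1_mid 0.9 [283.2 100.5  45.8 104.7] 4008 zt 79.74119496793193 rect [array([624.43, 170.47]), array([36.97, 89.66]), np.float64(83.51)]
right1_mid 0.93 [362.6 102.2  49.  104.7] 4017 zt 79.77726550792019 rect [array([616.89,  98.37]), array([35.08, 89.45]), np.float64(84.02)]
right1_mid 0.76 [612.  181.3  53.6  81.7] 4189 zt 39.54492184647396 rect [array([ 498.12, -207.82]), array([90.85, 29.28]), np.float64(11.62)]
-60 -9.24 | -56 -8.26 | -52 -9.24 | -48 -9.26 | -44 -9.3 | -40 -9.26 | -36 -9.28 | -32 -9.2 | -28 -9.27 | -24 -9.28 | -20 -8.06 | -16 -9.32 | -12 -9.32 | -8 -9.25 | -4 -9.2 | 0 -9.22 | 4 -9.32 | 8 -9.2 | 12 -9.32 | 16 -8.16 | 20 -8.93 | 24 -9.31 | 28 -9.36 | 32 -9.31 | 36 -9.34 | 40 -9.32 | 44 -9.33 | 48 -9.32 | 52 -9.33 | 56 -9.21 | 60 -9.35 |
```

View pics/w19.png

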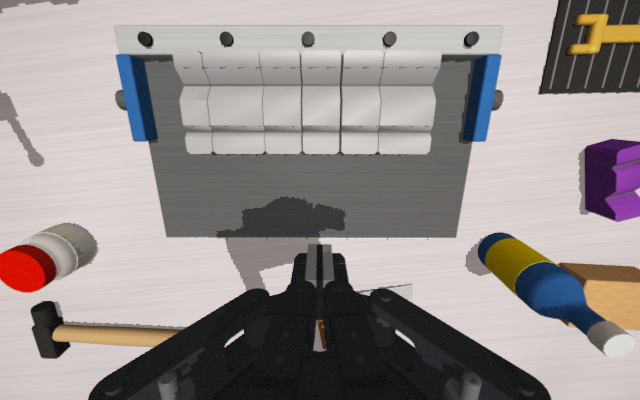

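Section front is at -9.2 and its neighbours at -9.3 mm, so it is flush; the row's V grooves line up at rows 80–130. One last look at the whole scene.

```bash
python3 - <<'E'
from h import *
im,d=grab('side','s_end.png'); im,d=grab('top','t_end.png')
a=cv2.resize(im[60:290,130:480],None,fx=2.2,fy=2.2); cv2.imwrite('pics/t_endc.png',a)
o=manip.get_obs(); print(o['clock'],o['ft_force'])
E
```

```text
28.1 [ 0.20150159 -0.01886669  0.03639335]
```

View pics/s_end.png

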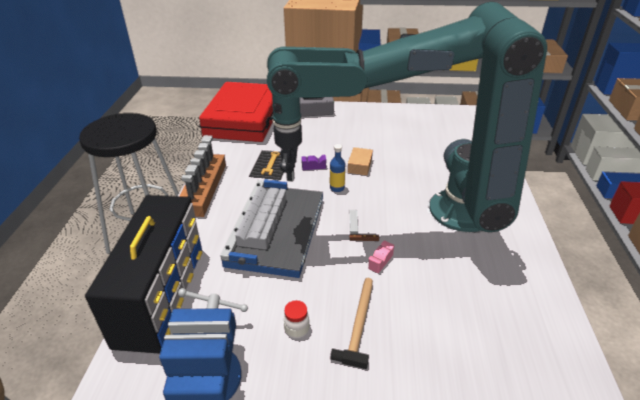

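View pics/t_endc.png

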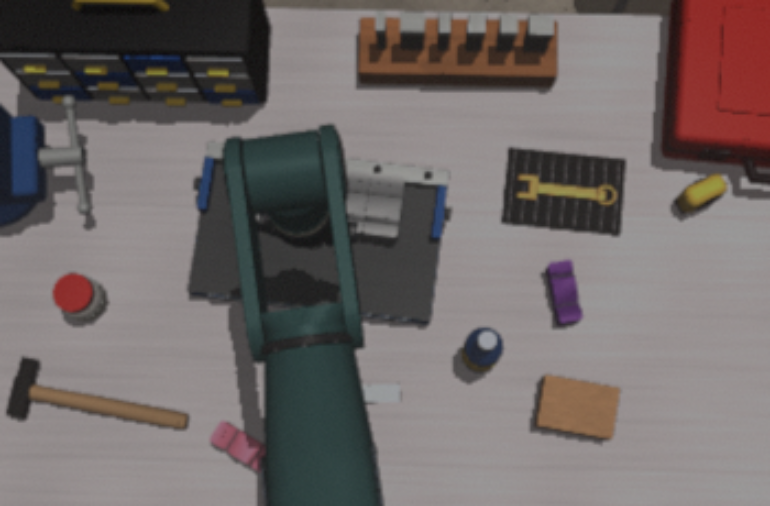

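The spanner is on the mat (crop 515–618, 190), the row is complete, the other items are where they were, and the arm is clear of everything.

```bash
python3 -c "
from station import manip
print(manip.close_job())"
```

```text
the job is handed in; nothing more can be done
None
```

The job is done and handed in at about 28 s of the 72 s allowed.

**Spanner:** I laid it flat on the mat first. In the last top view it lies wholly within the mat's edges.

**Loose section:**
- I used the grey steel block and left the pink and purple look-alikes alone.
- I set it on the bed about 9 mm in front of the gap, wide V towards the stop bar, and slid it in while gripped.
- I pushed it the last 49 mm with the shut fingers. At the stop it did not move further while the force rose to 18 N.

**Last checks:**
- The section's front edge is level with its neighbours to about 0.1 mm in the wrist depth picture. Its top is at the same height as theirs, 79.8 mm.
- The neighbours' measured centres stayed within about 1 mm of where they were before, which is the measurement scatter.
- Nothing else on the bench appears moved, though the arm hid part of the row and the try square in the final top view.
- The wrist forces I read stayed under about 22 N.

**Readings that disagreed:**
- The gripper showed 14.6 mm on the spanner's 17 mm shaft, but it held.
- One edge fit during the slide mixed up the section with its neighbours, so I discarded it and judged the centring from the picture.

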